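# Set up the LED work light in front of the relay

### The job

Set up the work light that stands upright on its foot: swing its orange back leg out all the way until it clicks home against its stop, then turn the lamp to face the cream-coloured relay in the middle of the bench and ease it back until it rests on the rear edge of its foot and on that leg. Once it stands there by itself, press the green switch on its top fully in. Do not let the lamp fall or topple back, leave it standing with the leg still clicked home, and do not push the relay or the other things about.

Things in the scene. Friction and masses are not known exactly. Their poses are not given: they have to be found in the camera images.
- lamp: LED work light, black with orange end bands, 60 mm wide (y; bands 62.5), 30 mm deep (x -15..+15, lens rails to +17.5), 180 mm high, 0.8 kg. Origin under its middle on the bench; z up the lamp, x the way it shines, at the start roughly to the right. Flat foot 40 x 66 x 14 mm, x -15..+25. Starts upright. Black sides free to grip at z 30..165 mm. Leaning on its leg, z tilts back 25 degrees
- leg (a joint): angle of the orange back leg (rad): 0 folded down along the back, 0.82 fully out at its end stop. Between about 0.36 and 0.6 a sprung ball resists (1 to 2 N at the leg's foot), beyond that it snaps home and holds the leg at 0.82. It turns about the lamp's +y at leg_hinge: the foot swings out backward and up
- leg_hinge (a point): middle of the leg's hinge line: x -22, z 112 mm of the lamp; the line runs along the lamp's y. The hinge cheeks are 50 mm wide over all, 24 mm across
- leg_foot (a point): middle of the round rubber bar at the free end of the leg: 12 mm diameter, 36 mm long along the lamp's y, 100 mm from the hinge; the leg is a 7 mm thick, 34 mm wide plate. Folded, the bar is 12 mm above the bench and 7 mm off the back of the housing, its ends free to pinch across 36 mm. It is 6 mm above the bench when the lamp rests on it
- heel (a point): middle of the rear lower edge of the lamp's foot, x -15, z 0 mm of the lamp; stays on the bench when the lamp leans back
- lens (a point): middle of the white lens, x 15.5, z 95.5 mm of the lamp
- switch (a joint): travel of the green push switch on top of the lamp (m): 0 out, 0.005 fully in; it springs back. It moves along the lamp's -z and takes 1 N to start, 3.5 N to push fully in
- switch_top (a point): middle of the switch's top face, 20 mm diameter, 189 mm up the lamp on its centre line
- relay: the relay to be lit: cream block on a black base, 60 x 50 x 70 mm, standing on the bench to the right of the lamp; origin in the middle of its underside
- capacitor: grey can capacitor, 35 mm diameter, 73 mm tall, standing; bystander, origin under its middle
- strip_short: four-way terminal strip 26 x 56 x 23 mm, lying; bystander
- red_driver: red-handled screwdriver 212 mm long, lying; bystander
- pliers: red-handled pliers 180 mm long, lying; bystander
- plug: dark bakelite plug 71 x 39 x 39 mm, lying; bystander
Not all that is in view belongs to the job. What is shaped like the relay but purple or turquoise is not meant. Leave any blue look-alike of the lamp alone.

How it is judged:
On the way, in this order (a step that is already met when the one before it is completed fails the run):
1. the back leg is swung out and clicked home against its stop (value of joint leg above 0.78 rad), for 0.2 s.
2. the lamp leans by itself on heel and leg, facing the relay, untouched (value of joint leg above 0.78 rad and angle between lamp's own z axis and vertical between 0.3 and 0.54 rad and height (world z) of heel below 0.008 m and height (world z) of leg_foot below 0.01 m and x of relay in the frame of lamp above 0.05 m and y of relay in the frame of lamp between -0.05 and 0.05 m and contact force between the fingers and lamp below 0.1 N and linear speed of lamp below 0.02 m/s), for 0.3 s.
3. the switch is pressed in while the lamp stands on heel and leg (value of joint switch above 0.004 m and value of joint leg above 0.78 rad and angle between lamp's own z axis and vertical between 0.3 and 0.54 rad and height (world z) of heel below 0.008 m and height (world z) of leg_foot below 0.01 m), for 0.05 s.
At the end, for the whole second after the job is handed in: Leg home (above 0.78 rad); lamp still, on heel (under 8 mm) and leg foot (bar middle under 10 mm above the bench), leaning 0.30 to 0.54 rad; relay in front of it and at most 50 mm to either side of the lamp's x-z plane; switch out again (value of joint leg above 0.78 rad and angle between lamp's own z axis and vertical between 0.3 and 0.54 rad and height (world z) of heel below 0.008 m and height (world z) of leg_foot below 0.01 m and x of relay in the frame of lamp above 0.05 m and y of relay in the frame of lamp between -0.05 and 0.05 m and value of joint switch below 0.002 m and linear speed of lamp below 0.01 m/s); the robot touches nothing.
It fails at once if the relay is pushed more than 20 mm (distance of relay from where it was at the start of the episode above 0.02 m).
It fails at once if another thing on the bench is pushed more than 30 mm or knocked over (distance of any of capacitor, strip_short, red_driver, pliers, plug from where it was at the start of the episode above 0.03 m or angle between any of capacitor, relay's own z axis and vertical above 0.5 rad).
It fails at once if the lamp is let fall: it turns faster than 1.9 rad/s while leaning over 0.3 rad, or lies over past 0.8 rad ((angular speed of lamp above 1.9 rad/s and angle between lamp's own z axis and vertical above 0.3 rad) or angle between lamp's own z axis and vertical above 0.8 rad).
It also fails if it takes over 67 s, if anything falls off the work surface, if the arm or the gripper's body presses on something with over 40 N, if the wrist force passes 120 N, or if a joint passes its speed limit or range.

### The arm

A 6-joint arm with a two-finger parallel gripper is mounted at the origin on a cart in front of the work surface, level with it; the furniture and walls round the work are solid. World frame = base frame: x ahead of the robot, y to its left, z up, the work surface at z = 0. Lengths are in m, angles in rad, forces in N, time in s.
With the tool pointing down it reaches from about 0.25 to 0.775 m from the base axis. Payload 4 kg.
Tool frame: the origin (TCP) lies on the centre line of the jaws, within the pads' length; the fingertips stand robot.tips_ahead ahead of it and the grasp point (between the pads) lies 8 mm behind it (robot.tips_ahead is the distance from the TCP to the fingertips, in m); z points along the fingers, y is the line along which they close (so a half turn about z gives the same grasp; the last joint's range is limited). The gripper opens to 94 mm and grips with 3 to 60 N. Pads are 16 mm wide; open, the fingers measure 119 mm over their backs; the gripper's body (75 mm by 177 mm) begins 78 mm behind the grasp point.
Start: joints at [1.216, 0.087, 1.371, -0, 1.684, -0.103], TCP at [0.137, 0.533, 0.217] pointing down, gripper open.
Joint ranges: [-3.1, 3.1], [-0.76, 2.03], [0.27, 2.55], [-1.08, 4.22], [0.17, 2.65], [-2.57, 2.57]. Speed limits (rad/s): [2.79, 2.79, 3.14, 3.14, 3.14, 3.14].

### API

Orientations are given as [roll, pitch, yaw] about the fixed x, y, z axes, in that order (R = Rz(yaw) Ry(pitch) Rx(roll)).
In Python, from bench import robot, snapshot, close_job, spotter gives the robot as it stands. The module is installed in compiled form; this text tells all that it offers.
- The arm moves only by the tool servo_tool, never from a script. Its argument "commands" is one flat list of numbers, 7 for each row, row after row: the shift along the tool's x, y, z in m, then the turn, a rotation vector about the tool's x, y, z in degrees, then the finger opening in m, from 0 to 0.094. In form: [x, y, z, ax, ay, az, grip, x, y, z, ax, ay, az, grip, ...]. A call has 1 to 10 rows; each row is the pose to reach, as a shift and turn from the pose commanded when the call began, along the tool's axes at that moment; what a row does not reach only later rows make up. A row lasts 1/8 s, in which the tool goes at most 62.5 mm and 10.7 degrees, less where a joint would pass 70% of its speed; a pose out of reach is approached as far as the arm can. A call with a gripper value outside its range is refused whole. The fingers move at their own pace and stop on an object; the grip force is fixed at half the most. Time passes only in rows, so rows that repeat a pose let the fingers close. It gives the time, the measured TCP pose, the force, the opening and the grip force at its end, in the units of the state.
- robot.get_obs(): the state, without advancing time (a new reading comes with each control period).
- snapshot(name): name is "scene" or "top" or "wrist"; returns a dict with "img" (480x640x3 uint8, blue, green, red), "camera_matrix" (3x3 intrinsics, pixels), "k1" (the pictures are not rectified: a ray, as slopes to the right and down, at radius r is drawn at 1 + k1 r^2 times it, then the intrinsics apply), "extrinsics" (4x4, takes a point from camera to world coordinates); the wrist camera has in their place "hand_eye" (4x4, takes a point from camera to tool coordinates, whose origin is the TCP and whose axes are the flange's). Camera axes: x right, y down, z forward; pixel columns grow to the right and rows downward; lengths in m; the calibration is good to about 2 mm. A picture is of the moment at which its call begins: read the wrist's pose just before it. There is no depth.
- close_job(): hands the job in; it is judged then, once.
Trained networks look in a picture, given as the dict that the camera call returned (one of the last four; its "shot" number tells which), for a name from the list of things; names that differ only in an ending like _2 or _b are one class to them, and where a whole thing is asked for, a point or a joint stands for the part that bears it (a point fixed in the world has none). Each returns a list of dicts, best first, with "conf" (0 to 1); they miss things now and then, are a little off and sometimes report something else, mostly with a low value. They report only what shows in the picture. A call takes as long as a camera call. They do not tell look-alikes from the thing itself.
- spotter.trace(name, picture): "region" (480x640 bool, what is visible of it) and "box" ([left, top, width, height] in pixels, round what is visible of it).
The state is a dict: "time": time; "joint_positions": joint angles; "qvel": joint speeds; "joint_torque": joint torques, N m; "tool_pos": TCP position; "ee_rot": TCP orientation; "wrist_force": force on the tool from outside, world axes, zero at the start; "wrist_torque": the same for the moment, N m; "width": finger opening in m; "finger_force": force on a finger pad.
Only numpy, scipy, OpenCV 4.12 (cv2) and the standard library are available. Lean on these libraries where they do the work, as an engineer would, in place of code of your own. Each camera call takes 0.05 s, during which the arm holds its last target. There are 200 camera calls.

## Working session

There is one attempt and no reset: what is moved stays moved. The work goes in short steps, Python scripts to look and compute and a tool call to move; the robot and the scene stay as the last step left them, time stands still between calls to the robot, and variables do not carry over. Pictures are saved under pics/ and viewed, at most 10 in all, crops included, and the job is handed in when it is done.

Besides the shell and the picture viewer there is one more tool, called as name(argument=value, ...) on one line, values as JSON. servo_tool: Moves the arm, as the interface text tells. Its arguments: {"type":"object","properties":{"commands":{"type":"array","items":{"type":"number"}}},"required":["commands"]}

```bash
mkdir -p pics; cat > h.py <<'E'
import numpy as np, cv2
from scipy.spatial.transform import Rotation as R
from bench import robot, snapshot, close_job, spotter
def ray(s,uv,T=None):
    K=s["camera_matrix"]; T=s["extrinsics"] if T is None else T
    d=np.array([(uv[0]-K[0,2])/K[0,0],(uv[1]-K[1,2])/K[1,1]]); x=d.copy()
    for _ in range(20): x=d/(1+s["k1"]*(x@x))
    v=T[:3,:3]@np.r_[x,1]; return T[:3,3],v
def onz(s,uv,z,T=None):
    o,v=ray(s,uv,T); return o+v*(z-o[2])/v[2]
def proj(s,p,T=None):
    K=s["camera_matrix"]; T=s["extrinsics"] if T is None else T
    q=T[:3,:3].T@(np.asarray(p)-T[:3,3]); x=q[:2]/q[2]; x=x*(1+s["k1"]*(x@x))
    return K[:2,:2]@x+K[:2,2]
def wristT(s,o):
    T=np.eye(4); T[:3,:3]=R.from_euler('xyz',o["ee_rot"]).as_matrix(); T[:3,3]=o["tool_pos"]; return T@s["hand_eye"]
E
python3 - <<'E'
from h import *
np.set_printoptions(precision=3,suppress=True)
o=robot.get_obs(); print(o, robot.tips_ahead)
for n in("scene","top"):
    s=snapshot(n); cv2.imwrite(f"pics/{n}.png",s["img"]); print(n,s["camera_matrix"],s["k1"],s["extrinsics"])
    for t in("lamp","leg","relay","capacitor","switch","plug","pliers","red_driver","strip_short"):
        for d in spotter.trace(t,s)[:3]:
            ys,xs=np.nonzero(d["region"]); print(t,round(d["conf"],2),d["box"],xs.mean().round(1),ys.mean().round(1))
E
```

```text
{'time': 0.0, 'joint_positions': array([ 1.216,  0.088,  1.372,  0.   ,  1.684, -0.103]), 'qvel': array([ 0.001, -0.001, -0.001,  0.   ,  0.001,  0.   ]), 'joint_torque': array([ -0.   , -34.02 , -30.242,   0.072,   0.033,  -0.   ]), 'tool_pos': array([0.137, 0.532, 0.215]), 'ee_rot': array([-3.139, -0.   ,  2.89 ]), 'wrist_force': array([ 0.   , -0.034,  0.641]), 'wrist_torque': array([ 0.025,  0.029, -0.046]), 'finger_force': 0.0, 'width': 0.09403581994753829} 0.011
scene [[566.379   0.    325.625]
 [  0.    566.379 236.13 ]
 [  0.      0.      1.   ]] -0.16072262091369693 [[-0.905 -0.267  0.331  0.174]
 [-0.425  0.546 -0.722  0.941]
 [ 0.012 -0.794 -0.607  0.832]
 [ 0.     0.     0.     1.   ]]
lamp 0.6 [258.6, 274.5, 43.1, 87.5] 278.4 316.6
leg 0.89 [339.8, 317.5, 16.1, 56.7] 348.9 340.8
leg 0.76 [264.0, 315.0, 23.5, 46.8] 276.0 334.8
relay 0.87 [329.8, 248.9, 31.5, 40.6] 346.8 271.3
relay 0.78 [279.4, 265.1, 27.3, 37.8] 293.8 278.2
relay 0.74 [372.3, 285.8, 16.1, 41.6] 380.8 306.1
capacitor 0.92 [195.6, 287.5, 22.0, 35.5] 207.0 303.5
switch 0.61 [195.4, 284.9, 22.3, 37.2] 207.2 
[... 509 characters left out ...]
.     0.021  0.013  0.106]
 [-0.015 -0.092 -0.996  1.106]
 [ 0.     0.     0.     1.   ]]
lamp 0.84 [203.9, 237.2, 41.0, 37.9] 223.5 256.4
leg 0.58 [204.4, 251.9, 9.1, 17.7] 207.0 260.9
relay 0.84 [280.7, 216.2, 35.9, 32.7] 296.5 233.4
relay 0.79 [322.0, 259.8, 27.9, 31.4] 335.7 274.6
relay 0.77 [285.4, 293.2, 30.6, 40.2] 298.7 313.7
capacitor 0.74 [227.6, 173.1, 17.6, 15.7] 236.6 179.6
switch 0.66 [227.1, 323.6, 12.0, 12.1] 232.5 331.1
switch 0.54 [209.6, 248.2, 8.5, 10.0] 212.7 252.8
plug 0.78 [388.2, 185.2, 31.1, 25.2] 403.5 196.4
pliers 0.9 [400.4, 249.2, 75.1, 41.2] 437.0 264.3
red_driver 0.92 [161.5, 313.5, 53.1, 80.9] 179.1 371.3
strip_short 0.57 [318.2, 176.3, 21.1, 26.8] 326.4 189.3
```

```bash
python3 - <<'E'
import cv2
a=cv2.imread("pics/scene.png");b=cv2.imread("pics/top.png")
cv2.imwrite("pics/c1.png",cv2.resize(a[190:480,170:470],None,fx=2,fy=2,interpolation=3))
cv2.imwrite("pics/c2.png",cv2.resize(b[150:420,150:490],None,fx=2.2,fy=2.2,interpolation=3))
E
```

```text
(no output)
```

View pics/c1.png

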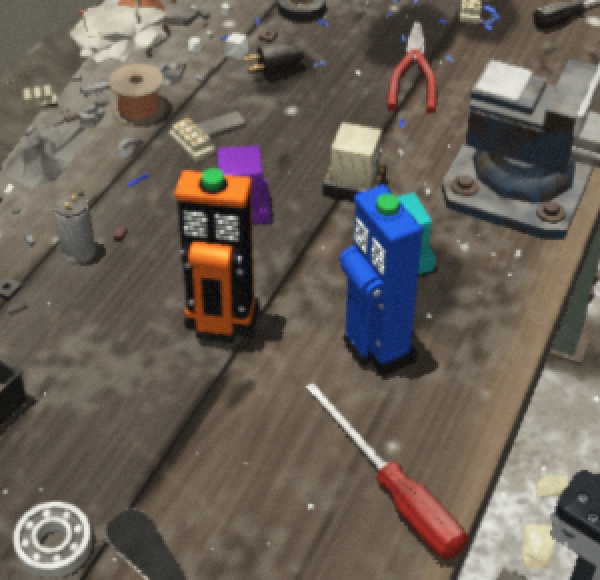

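View pics/c2.png

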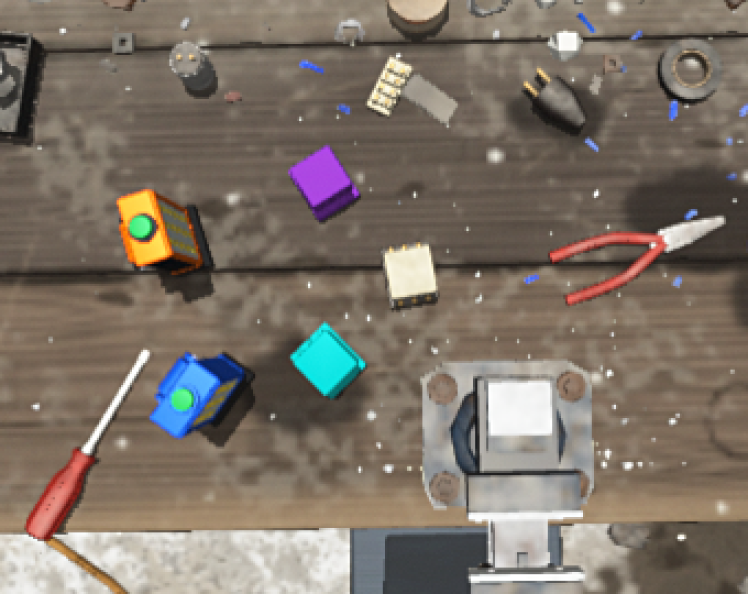

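Crop 1 and 2: the candidates for the lamp are the orange one (scene ~(278,317), top ~(214,253)) and the blue look-alike (scene ~(352,330), top ~(232,331)). I choose the orange one. The relay candidates are the cream block (top ~(336,275)), purple (296,233) and turquoise (299,314). I choose the cream one. Next I fit the poses.

```bash
cat >> h.py <<'E'
from scipy.optimize import minimize
def green(s,roi):
    x,y,w,h=roi; im=s["img"][y:y+h,x:x+w]; hsv=cv2.cvtColor(im,cv2.COLOR_BGR2HSV)
    m=cv2.inRange(hsv,(45,110,60),(85,255,255)); n,l,st,c=cv2.connectedComponentsWithStats(m)
    k=1+np.argmax(st[1:,4]); return c[k]+[x,y],st[k,4]
def boxpts(x0,x1,y0,y1,z0,z1): return np.array([[x,y,z] for x in(x0,x1) for y in(y0,y1) for z in(z0,z1)])
LAMP=[boxpts(-15,17,-30,30,14,180)/1e3,boxpts(-15,25,-33,33,0,14)/1e3,boxpts(-34,-15,-25,25,100,124)/1e3,boxpts(-28,-16,-18,18,6,112)/1e3,
 np.array([[10*np.cos(a),10*np.sin(a),z] for a in np.arange(0,6.3,.4) for z in(180,189)])/1e3]
def sil(s,p,parts):
    m=np.zeros((480*4,640*4),np.uint8); c,sn=np.cos(p[2]),np.sin(p[2]); Rz=np.array([[c,-sn,0],[sn,c,0],[0,0,1]])
    for b in parts:
        q=np.array([proj(s,Rz@v+[p[0],p[1],0]) for v in b])*4+1.5
        cv2.fillConvexPoly(m,cv2.convexHull(q.astype(np.int32)),255)
    return cv2.resize(m,(640,480),interpolation=cv2.INTER_AREA)/255.
def fit(shots,masks,parts,p0):
    f=lambda p:sum(1-np.minimum(sil(s,p,parts),m).sum()/np.maximum(sil(s,p,parts),m).sum() for s,m in zip(shots,masks))
    best=None
    for dy in(-.4,-.2,0,.2,.4):
        r=minimize(f,np.array(p0)+[0,0,dy],method="Nelder-Mead",options=dict(initial_simplex=np.array(p0)+[0,0,dy]+np.array([[0,0,0],[.01,0,0],[0,.01,0],[0,0,.15]]),xatol=1e-4,fatol=1e-4))
        if best is None or r.fun<best.fun: best=r
    return best.x,best.fun
E
python3 - <<'E'
from h import *
np.set_printoptions(precision=4,suppress=True)
S=[snapshot("scene"),snapshot("top")]
g=[green(S[0],(255,268,50,25)),green(S[1],(200,240,25,25))]; print(g)
for s,(c,_) in zip(S,g): print(onz(s,c,.188))
def pick(n,pts):
    out=[]
    for s,p in zip(S,pts):
        ds=spotter.trace(n,s); out.append(min(ds,key=lambda d:np.hypot(*(np.array(d["box"][:2])+np.array(d["box"][2:])/2-p)))["region"].astype(float))
    return out
lm=pick("lamp",[(278,317),(224,256)])
c=onz(S[1],g[1][0],.188)
print("lamp",fit(S,lm,LAMP,[c[0],c[1],-1.6]))
rm=pick("relay",[(347,270),(336,275)])
rc=onz(S[1],(336,275),.07); RB=[boxpts(-30,30,-25,25,0,70)/1e3]
for y in(0,1.57):print("relay",rc,fit(S,rm,RB,[rc[0],rc[1],y]))
print([m.sum() for m in lm+rm])
E
```

```text
[(array([275.7843, 279.1078]), np.int32(102)), (array([213.7473, 252.7582]), np.int32(91))]
[0.5503 0.3213 0.188 ]
[0.5521 0.3175 0.188 ]
lamp (array([ 0.5513,  0.3183, -1.2162]), np.float64(0.16534049064178968))
relay [0.5105 0.0858 0.07  ] (array([0.5117, 0.0869, 0.2139]), np.float64(0.3774675227277521))
relay [0.5105 0.0858 0.07  ] (array([0.5116, 0.0875, 1.6465]), np.float64(0.5242573317314659))
[np.float64(2889.0), np.float64(1184.0), np.float64(893.0), np.float64(619.0)]
```

```bash
python3 - <<'E'
from h import *
S=[snapshot("scene"),snapshot("top")]; R_=[(245,265,80,110),(190,225,80,70)]
rows=[]
for yaw in(-1.216,-1.38):
    t=[]
    for s,(x,y,w,h) in zip(S,R_):
        k=5; im=cv2.resize(s["img"][y:y+h,x:x+w],None,fx=k,fy=k,interpolation=3)
        c,sn=np.cos(yaw),np.sin(yaw); Rz=np.array([[c,-sn,0],[sn,c,0],[0,0,1]])
        for b in(boxpts(-15,15,-30,30,14,180),boxpts(-15,25,-33,33,0,14)):
            q=[tuple(int(v) for v in (proj(s,Rz@v/1e3+[.5513,.3183,0])-[x,y]+.5)*k) for v in b]
            for i in range(8):
                for j in(1,2,4):
                    if not i&j: cv2.line(im,q[i],q[i|j],(255,255,0),1)
        t.append(cv2.resize(im,(380,290 if h==0 else int(380*h/w*.55))) if 0 else im)
    H=550; t=[cv2.copyMakeBorder(i,0,H-i.shape[0],0,0,0) for i in t]; rows.append(np.hstack(t))
im=np.vstack(rows); cv2.imwrite("pics/ov.png",cv2.resize(im,(436,600),interpolation=cv2.INTER_AREA))
cv2.imwrite("pics/ov.png",cv2.resize(np.hstack([rows[0][:550,:400],rows[0][:550,400:]]),(800,550)))
cv2.imwrite("pics/ov2.png",cv2.resize(rows[1],(800,550)))
E
```

```text
(no output)
```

View pics/ov.png

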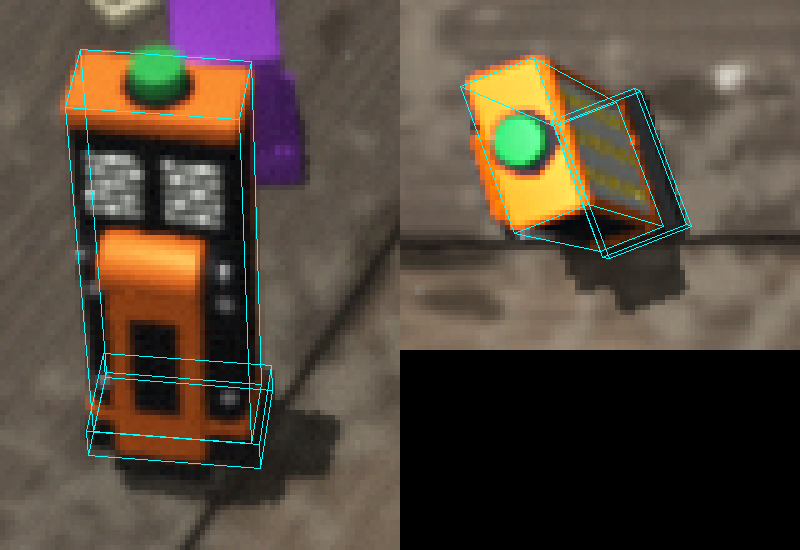

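Overlay: the fitted box matches the orange lamp in both views to 1–2 px, with yaw about −1.216. Next I work out the pre-grasp move.

```bash
cat >> h.py <<'E'
LP=np.array([.5513,.3183]); LY=-1.216
def L2W(v,lp=None,ly=None):
    lp=LP if lp is None else lp; ly=LY if ly is None else ly
    return R.from_euler('z',ly).apply(np.asarray(v,float))+np.r_[lp,0]
def toolR(a,ly=None,flip=1):
    "tool pointing along lamp X, a deg below horizontal; tool y = flip*lamp Y"
    ly=LY if ly is None else ly; r=R.from_euler('z',ly).as_matrix(); X,Y,Z=r.T; a=np.radians(a)
    z=X*np.cos(a)-Z*np.sin(a); y=flip*Y; return np.c_[np.cross(y,z),y,z]
def cmd(p,Rm,o=None,base=None):
    o=o or robot.get_obs(); R0=R.from_euler('xyz',o["ee_rot"]).as_matrix()
    p0=o["tool_pos"]
    if base is not None: p0,R0=base
    s=R0.T@(np.asarray(p)-p0); w=R.from_matrix(R0.T@Rm).as_rotvec(degrees=True)
    print("cmd",np.round(s,4).tolist(),np.round(w,1).tolist())
def pose(flip=1):
    o=robot.get_obs(); print("t",round(o["time"],2),"p",np.round(o["tool_pos"],4),"rpy",np.round(o["ee_rot"],3),"q",np.round(o["joint_positions"],2),"F",np.round(o["wrist_force"],1),"w",round(o["width"],4))
E
python3 - <<'E'
from h import *
bar=L2W([-.022,0,.012])
for f in(1,-1):
    Rm=toolR(30,flip=f); d=Rm[:,2]
    print(f,bar,d); cmd(bar-.17*d+[0,0,.06],Rm); cmd(bar-.078*d,Rm); print(R.from_matrix(Rm).as_euler('xyz'))
E
```

```text
1 [0.54365721 0.33892978 0.012     ] [ 0.30085669 -0.81208697 -0.5       ]
cmd [-0.3582, 0.0346, 0.0595] [28.8, -55.1, 49.9]
cmd [-0.4036, -0.0308, 0.1655] [28.8, -55.1, 49.9]
[-3.14159265  1.04719755  1.92559265]
-1 [0.54365721 0.33892978 0.012     ] [ 0.30085669 -0.81208697 -0.5       ]
cmd [-0.3582, 0.0346, 0.0595] [64.2, 33.6, -111.1]
cmd [-0.4036, -0.0308, 0.1655] [64.2, 33.6, -111.1]
[ 3.14159265 -1.04719755 -1.216     ]
```

servo_tool(commands=[-0.12,0.01,0.0,7,-14,12.5,0.094,-0.36,0.035,0.06,28.8,-55.1,49.9,0.094,-0.36,0.035,0.06,28.8,-55.1,49.9,0.094,-0.36,0.035,0.06,28.8,-55.1,49.9,0.094,-0.36,0.035,0.06,28.8,-55.1,49.9,0.094,-0.36,0.035,0.06,28.8,-55.1,49.9,0.094,-0.36,0.035,0.06,28.8,-55.1,49.9,0.094,-0.36,0.035,0.06,28.8,-55.1,49.9,0.094,-0.36,0.035,0.06,28.8,-55.1,49.9,0.094,-0.36,0.035,0.06,28.8,-55.1,49.9,0.094])

```text
time: 2.65
tool_pos: [0.4945, 0.477, 0.1573]
ee_rot: [3.14, 1.045, 1.926]
wrist_force: [0.7, 0.3, 0.1]
width: 0.0935
finger_force: 0.0
```

```bash
python3 - <<'E'
from h import *
pose(); bar=L2W([-.022,0,.012]); Rm=toolR(30); d=Rm[:,2]
cmd(bar-.078*d,Rm)
o=robot.get_obs(); s=snapshot("wrist"); cv2.imwrite("pics/w1.png",s["img"]); T=wristT(s,o)
for n,v in dict(bar=[-.022,0,.012],b1=[-.022,.018,.012],b2=[-.022,-.018,.012],h1=[-.034,.025,.112],h2=[-.034,-.025,.112],top1=[-.015,.03,.18],top2=[-.015,-.03,.18],f1=[-.015,.033,0],f2=[-.015,-.033,0]).items(): print(n,proj(s,L2W(v),T).round(1))
print(s["hand_eye"].round(3))
E
```

```text
t 2.65 p [0.4945 0.477  0.1573] rpy [3.14  1.045 1.926] q [ 1.02  0.89  0.7  -0.93  2.13  0.39] F [0.7 0.3 0.1] w 0.0935
cmd [0.0523, -0.0021, 0.1217] [0.1, -0.1, 0.0]
bar [323.1 175.3]
b1 [340.  175.3]
b2 [306.2 175.3]
h1 [349.4 265. ]
h2 [296.4 265. ]
top1 [354.6 339.5]
top2 [291.2 339.5]
f1 [353.3 168.5]
f2 [293.  168.5]
[[-0.    -0.972 -0.237  0.069]
 [ 1.    -0.    -0.     0.   ]
 [ 0.    -0.237  0.972 -0.168]
 [ 0.     0.     0.     1.   ]]
```

View pics/w1.png

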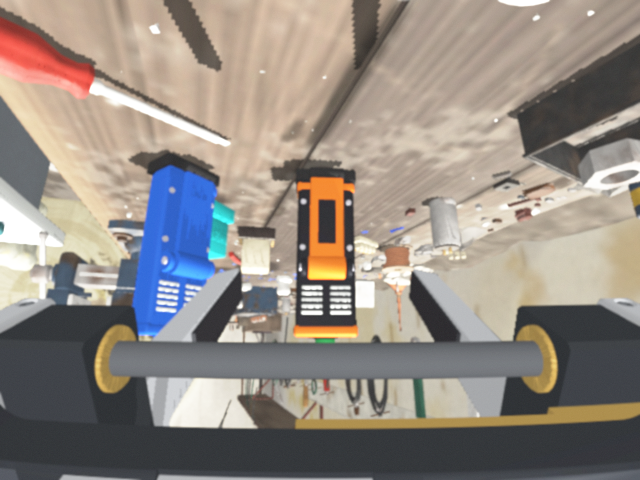

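The wrist view shows the orange lamp's back centred at column 326, foot near row 172 and hinge near row 267. It sits about 3 px (3 mm) along +Y from the prediction. The blue lamp is to the left at (175,250) and stays clear. I move closer.

servo_tool(commands=[0.02,0.001,0.05,0,0,0,0.094,0.052,0.001,0.1,0,0,0,0.07,0.052,0.001,0.122,0,0,0,0.07,0.052,0.001,0.122,0,0,0,0.07])

```text
time: 3.2
tool_pos: [0.5232, 0.401, 0.0509]
ee_rot: [-3.14, 1.047, 1.927]
wrist_force: [-0.3, -0.0, 0.2]
width: 0.0712
finger_force: 0.0
```

```bash
python3 - <<'E'
from h import *
pose()
o=robot.get_obs(); s=snapshot("wrist"); T=wristT(s,o)
im=s["img"][60:300,200:460].copy(); k=3; im=cv2.resize(im,None,fx=k,fy=k,interpolation=3)[:600]
for n,v in dict(b1=[-.022,.018,.012],b2=[-.022,-.018,.012],h1=[-.034,.025,.112],h2=[-.034,-.025,.112],top1=[-.015,.03,.18],top2=[-.015,-.03,.18],f1=[-.015,.033,0],f2=[-.015,-.033,0]).items():
    q=proj(s,L2W(v),T); print(n,q.round(1)); cv2.circle(im,tuple(int(x) for x in (q-[200,60]+.5)*k),3,(255,255,0),-1)
cv2.imwrite("pics/w2.png",im)
E
```

```text
t 3.2 p [0.5232 0.401  0.0509] rpy [-3.14   1.047  1.927] q [ 0.94  0.85  0.98 -0.87  1.91  0.55] F [-0.3 -0.   0.2] w 0.0712
b1 [346.2 253. ]
b2 [297.8 253. ]
h1 [360.5 400.7]
h2 [281.9 400.6]
top1 [367.4 506.3]
top2 [275. 506.]
f1 [364.8 240.3]
f2 [279.5 240.2]
```

View pics/w2.png

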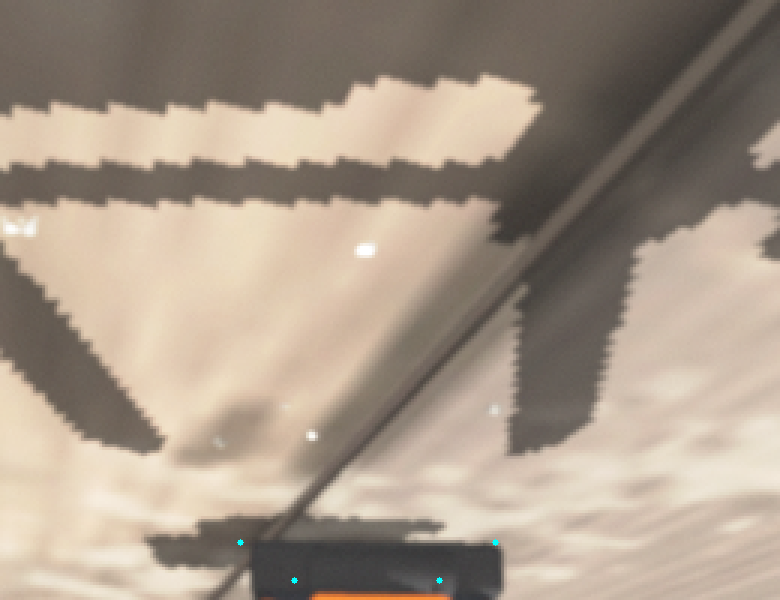

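The foot's lower edge runs from px 284 to 367 at row 240.7, and the bar is centred near px 326.8. It is level, so the yaw is good. I correct about +1 mm in tool y, then advance and pinch the bar.

servo_tool(commands=[0,0.001,0.03,0,0,0,0.056,0,0.001,0.055,0,0,0,0.056,0,0.001,0.07,0,0,0,0.056,0,0.001,0.07,0,0,0,0.056,0,0.001,0.07,0,0,0,0.045,0,0.001,0.07,0,0,0,0.03,0,0.001,0.07,0,0,0,0.03,0,0.001,0.07,0,0,0,0.03])

```text
time: 4.25
tool_pos: [0.5443, 0.346, 0.0159]
ee_rot: [-3.14, 1.048, 1.927]
wrist_force: [-4.4, -0.6, 2.0]
width: 0.0355
finger_force: 30.0
```

```bash
sed -i 's/^LP=.*/LP=np.array([.5545,.3195]); LY=-1.216/' h.py; python3 - <<'E'
from h import *
pose(); print(robot.get_obs()["finger_force"])
bar=L2W([-.022,0,.012]); Rm=toolR(30); cmd(bar-.008*Rm[:,2],Rm)
# arc waypoints in the tool frame: tool rotates about tool y by -? with bar at 8mm ahead
R0=toolR(30); h=L2W([-.022,0,.112]); p0=bar-.008*R0[:,2]
for th in(.1,.2,.3,.4,.5,.6,.7,.8,.84):
    a=30+np.degrees(th); Rm=toolR(a); b=L2W([-.022-.1*np.sin(th),0,.112-.1*np.cos(th)])
    print(th,end=" "); cmd(b-.008*Rm[:,2],Rm,base=(p0,R0))
E
```

```text
t 4.25 p [0.5443 0.346  0.0159] rpy [-3.14   1.048  1.927] q [ 0.88  0.82  1.11 -0.88  1.8   0.59] F [-4.4 -0.6  2. ] w 0.0355
30.002357373514315
cmd [0.0002, 0.0003, -0.0005] [-0.0, 0.0, 0.0]
0.1 cmd [0.0038, 0.0, -0.0089] [-0.0, 5.7, 0.0]
0.2 cmd [0.0066, 0.0, -0.018] [-0.0, 11.5, -0.0]
0.3 cmd [0.0085, 0.0, -0.0275] [-0.0, 17.2, -0.0]
0.4 cmd [0.0095, -0.0, -0.037] [-0.0, 22.9, 0.0]
0.5 cmd [0.0095, 0.0, -0.0467] [-0.0, 28.6, -0.0]
0.6 cmd [0.0086, 0.0, -0.0562] [-0.0, 34.4, -0.0]
0.7 cmd [0.0067, 0.0, -0.0657] [-0.0, 40.1, -0.0]
0.8 cmd [0.0039, 0.0, -0.0749] [-0.0, 45.8, 0.0]
0.84 cmd [0.0025, 0.0, -0.0785] [-0.0, 48.1, -0.0]
```

servo_tool(commands=[0.002,-0.0005,-0.0045,0,2.9,0,0.03,0.0038,-0.001,-0.0089,0,5.7,0,0.03,0.0053,-0.001,-0.0134,0,8.6,0,0.03,0.0066,-0.001,-0.018,0,11.5,0,0.03,0.0077,-0.001,-0.0227,0,14.3,0,0.03,0.0085,-0.001,-0.0275,0,17.2,0,0.03,0.0085,-0.001,-0.0275,0,17.2,0,0.03])

```text
time: 5.12
tool_pos: [0.5351, 0.3727, 0.0226]
ee_rot: [3.138, 0.744, 1.924]
wrist_force: [0.0, 0.4, 3.2]
width: 0.0351
finger_force: 30.0
```

```bash
python3 - <<'E'
from h import *
pose(); S=[snapshot("scene"),snapshot("top")]
im=[cv2.resize(S[0]["img"][250:390,220:360],(560,560),interpolation=3)]
cv2.imwrite("pics/s3.png",im[0])
for s,r in zip(S,[(255,262,50,30),(200,240,25,25)]):
    c,n=green(s,r); print(c,n,onz(s,c,.188))
E
```

```text
t 5.12 p [0.5351 0.3727 0.0226] rpy [3.138 0.744 1.924] q [ 0.84  0.69  1.15 -0.65  1.68  0.53] F [0.  0.4 3.2] w 0.0351
[275.59405941 278.99009901] 101 [0.55071053 0.32113433 0.188     ]
[213.78021978 252.54945055] 91 [0.55248475 0.31745275 0.188     ]
```

The switch has not moved and the forces are low, so the lamp stands still and the leg is at about 0.3 rad. I compute the rest of the arc.

```bash
python3 - <<'E'
from h import *
f=lambda th:(L2W([-.022-.1*np.sin(th),0,.112-.1*np.cos(th)])-.008*toolR(30+np.degrees(th))[:,2],toolR(30+np.degrees(th)))
for th in(.35,.4,.45,.5,.55,.6,.67,.74,.81,.84): print(th,end=" "); cmd(*f(th),base=f(.3))
E
```

```text
0.35 cmd [0.002, -0.0, -0.0044] [-0.0, 2.9, 0.0]
0.4 cmd [0.0038, -0.0, -0.0089] [-0.0, 5.7, 0.0]
0.45 cmd [0.0053, -0.0, -0.0134] [-0.0, 8.6, 0.0]
0.5 cmd [0.0066, -0.0, -0.018] [-0.0, 11.5, -0.0]
0.55 cmd [0.0077, -0.0, -0.0227] [-0.0, 14.3, -0.0]
0.6 cmd [0.0085, -0.0, -0.0275] [-0.0, 17.2, 0.0]
0.67 cmd [0.0093, -0.0, -0.0342] [-0.0, 21.2, 0.0]
0.74 cmd [0.0096, -0.0, -0.0409] [-0.0, 25.2, -0.0]
0.81 cmd [0.0095, -0.0, -0.0476] [-0.0, 29.2, 0.0]
0.84 cmd [0.0093, -0.0, -0.0505] [-0.0, 30.9, -0.0]
```

servo_tool(commands=[0.002,0,-0.0044,0,2.9,0,0.03,0.0038,0,-0.0089,0,5.7,0,0.03,0.0053,0,-0.0134,0,8.6,0,0.03,0.0066,0,-0.018,0,11.5,0,0.03,0.0077,0,-0.0227,0,14.3,0,0.03,0.0085,0,-0.0275,0,17.2,0,0.03,0.0093,0,-0.0342,0,21.2,0,0.03,0.0096,0,-0.0409,0,25.2,0,0.03,0.0096,0,-0.0465,0,28.7,0,0.03,0.0096,0,-0.0465,0,28.7,0,0.03])

```text
time: 6.48
tool_pos: [0.5221, 0.4082, 0.0498]
ee_rot: [3.139, 0.245, 1.925]
wrist_force: [0.7, 0.2, 1.3]
width: 0.0352
finger_force: 30.0
```

```bash
python3 - <<'E'
from h import *
pose(); S=[snapshot("scene"),snapshot("top")]
for s,r in zip(S,[(255,262,50,30),(200,240,25,25)]):
    c,n=green(s,r); print(c,n,onz(s,c,.188))
E
```

```text
t 6.47 p [0.5221 0.4082 0.0498] rpy [3.139 0.245 1.925] q [ 0.7   0.48  1.23 -0.23  1.51  0.36] F [0.7 0.2 1.3] w 0.0352Traceback (most recent call last):
  File "<stdin>", line 4, in <module>
  File "h.py", line 21, in green
    k=1+np.argmax(st[1:,4]); return c[k]+[x,y],st[k,4]
        ~~~~~~~~~^^^^^^^^^^
    return _wrapfunc(a, 'argmax', axis=axis, out=out, **kwds)
    return bound(*args, **kwds)
ValueError: attempt to get argmax of an empty sequence
```

servo_tool(commands=[0,0,0,0,0,0,0.07,0,0,0,0,0,0,0.07,0,0,-0.03,0,0,0,0.07,0,0,-0.08,0,0,0,0.09,0,0,-0.14,0,0,0,0.09,0,0,-0.2,0,5,0,0.09,0,0,-0.23,0,13,0,0.09,0,0,-0.23,0,13,0,0.09,0,0,-0.23,0,13,0,0.09])

```text
time: 7.7
tool_pos: [0.5008, 0.4604, 0.2697]
ee_rot: [-3.137, 0.022, 1.927]
wrist_force: [-0.0, 0.3, 0.0]
width: 0.0899
finger_force: 0.0
```

```bash
python3 - <<'E'
from h import *
pose(); S=[snapshot("scene"),snapshot("top")]
o=robot.get_obs(); w=snapshot("wrist")
cv2.imwrite("pics/s4.png",np.hstack([cv2.resize(w["img"],(480,360)),cv2.resize(S[0]["img"][240:390,230:360],(312,360),interpolation=3)]))
for s,r in zip(S,[(255,262,50,30),(200,240,25,25)]):
    try:
        c,n=green(s,r); print(c,n,onz(s,c,.188))
    except Exception as e: print("hidden")
T=wristT(w,o); c,n=green(w,(0,0,640,480)); print("wrist",c,n,onz(w,c,.188,T), "pred",proj(w,L2W([0,0,.189]),T))
E
```

```text
t 7.7 p [0.5008 0.4604 0.2697] rpy [-3.137  0.022  1.927] q [ 0.67  0.4   0.89 -0.02  1.86  0.31] F [-0.   0.3  0. ] w 0.0899
[275.71568627 279.01960784] 102 [0.55048736 0.32110915 0.188     ]
[213.6741573  252.52808989] 89 [0.55252934 0.31765399 0.188     ]
wrist [325.78074866 410.15508021] 374 [0.5517255  0.32318563 0.188     ] pred [327.26670435 415.06992149]
```

View pics/s4.png

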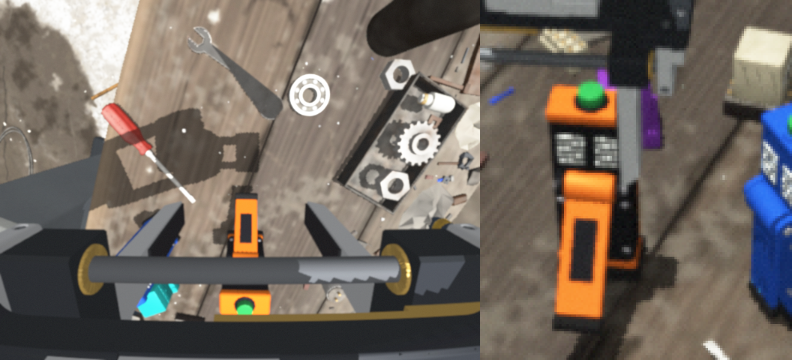

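The picture shows the leg swung out and the lamp upright and unmoved, with the switch at scene px (276,279). Next I grip the lamp from above.

```bash
sed -i 's/^LP=.*/LP=np.array([.5528,.3200]); LY=-1.216/' h.py; python3 - <<'E'
from h import *
Rm=toolR(90)
cmd(np.r_[LP,.27],Rm); cmd(np.r_[LP,.127],Rm)
E
```

```text
cmd [-0.1503, -0.0001, 0.0019] [-0.3, 1.2, 0.1]
cmd [-0.1472, 0.0007, 0.1449] [-0.3, 1.2, 0.1]
```

servo_tool(commands=[-0.05,0,0,0,1.2,0,0.094,-0.1,0,0,-0.3,1.2,0,0.094,-0.149,0,0.0,-0.3,1.2,0,0.094,-0.149,0,0.03,-0.3,1.2,0,0.094,-0.1485,0,0.07,-0.3,1.2,0,0.094,-0.1475,0,0.11,-0.3,1.2,0,0.094,-0.147,0,0.145,-0.3,1.2,0,0.094,-0.147,0,0.145,-0.3,1.2,0,0.094])

```text
time: 8.85
tool_pos: [0.5504, 0.3194, 0.1243]
ee_rot: [-3.135, -0.001, 1.928]
wrist_force: [-0.7, -0.3, -0.3]
width: 0.0935
finger_force: 0.0
```

```bash
python3 - <<'E'
from h import *
pose(); S=[snapshot("scene"),snapshot("top")]
o=robot.get_obs(); w=snapshot("wrist"); T=wristT(w,o); c,n=green(w,(0,0,640,480)); print("wrist",c,n,onz(w,c,.188,T)); cmd(np.r_[LP,.127],toolR(90))
cv2.imwrite("pics/w5.png",w["img"])
E
```

```text
t 8.85 p [0.5504 0.3194 0.1243] rpy [-3.135e+00 -1.000e-03  1.928e+00] q [0.44 0.32 1.28 0.   1.55 0.08] F [-0.7 -0.3 -0.3] w 0.0935
wrist [323.50341297 335.48293515] 586 [0.55027343 0.32735388 0.188     ]
cmd [-0.0005, -0.0016, 0.0046] [0.4, -0.1, 0.1]
```

```bash
python3 - <<'E'
from h import *
pose(); snapshot("top"); pose(); cmd(np.r_[LP,.127],toolR(90))
E
```

```text
t 9.0 p [0.5541 0.321  0.1316] rpy [ 3.135e+00 -2.000e-03  1.927e+00] q [0.44 0.31 1.28 0.   1.55 0.08] F [-0.2  0.1  0.1] w 0.0939
t 9.05 p [0.5545 0.3212 0.1324] rpy [ 3.133e+00 -2.000e-03  1.927e+00] q [0.44 0.31 1.28 0.   1.55 0.08] F [0.1 0.3 0.1] w 0.0938
cmd [-0.0005, -0.0021, 0.0054] [0.5, -0.1, 0.1]
```

servo_tool(commands=[0,-0.001,0.004,0,0,0,0.075,0,-0.001,0.004,0,0,0,0.065,0,-0.001,0.004,0,0,0,0.05,0,-0.001,0.004,0,0,0,0.05,0,-0.001,0.004,0,0,0,0.05])

```text
time: 9.68
tool_pos: [0.5528, 0.3201, 0.1266]
ee_rot: [3.136, -0.002, 1.927]
wrist_force: [-0.1, -0.1, 1.4]
width: 0.062
finger_force: 29.9
```

```bash
python3 - <<'E'
from h import *
pose(); snapshot("top"); pose()
o=robot.get_obs(); w=snapshot("wrist"); T=wristT(w,o); c,n=green(w,(0,0,640,480)); print("wrist",c,n,onz(w,c,.188,T))
E
```

```text
t 9.68 p [0.5528 0.3201 0.1266] rpy [ 3.136e+00 -2.000e-03  1.927e+00] q [0.44 0.31 1.29 0.   1.54 0.08] F [-0.1 -0.1  1.4] w 0.062
t 9.72 p [0.5529 0.3201 0.1266] rpy [ 3.136e+00 -2.000e-03  1.927e+00] q [0.44 0.31 1.29 0.   1.54 0.08] F [-0.7  0.6  0.8] w 0.0622
wrist [325.59815242 336.8221709 ] 433 [0.5499313  0.32822384 0.188     ]
```

servo_tool(commands=[0,0,-0.003,0,0,0,0.05,0,0,-0.006,0,0,0,0.05,0,0,-0.006,0,0,5,0.05,0,0,-0.006,0,0,11,0.05,0,0,-0.006,0,0,17,0.05,0,0,-0.006,0,0,23,0.05,0,0,-0.006,0,0,28,0.05,0,0,-0.006,0,0,30.3,0.05,0,0,-0.006,0,0,30.3,0.05])

```text
time: 10.9
tool_pos: [0.5518, 0.3196, 0.1304]
ee_rot: [3.141, -0.002, 1.398]
wrist_force: [0.4, 0.2, -9.4]
width: 0.0622
finger_force: 29.9
```

```bash
python3 - <<'E'
from h import *
snapshot("top"); S=[snapshot("scene"),snapshot("top")]; pose(); o=robot.get_obs()
for s,r in zip(S,[(255,250,50,45),(200,235,30,35)]):
    try:
        c,n=green(s,r); print(c,n,onz(s,c,.194))
    except Exception as e: print("hidden")
cv2.imwrite("pics/s6.png",np.hstack([cv2.resize(S[0]["img"][240:390,230:360],(416,480),interpolation=3),cv2.resize(S[1]["img"][200:330,170:270],(369,480),interpolation=3)]))
E
```

```text
t 11.05 p [0.5522 0.3199 0.1314] rpy [ 3.14  -0.004  1.398] q [0.44 0.31 1.28 0.   1.55 0.61] F [ 0.5 -0.4 -9. ] w 0.0622
[274.71428571 278.59183673] 49 [0.54903366 0.32667615 0.194     ]
hidden
```

View pics/s6.png

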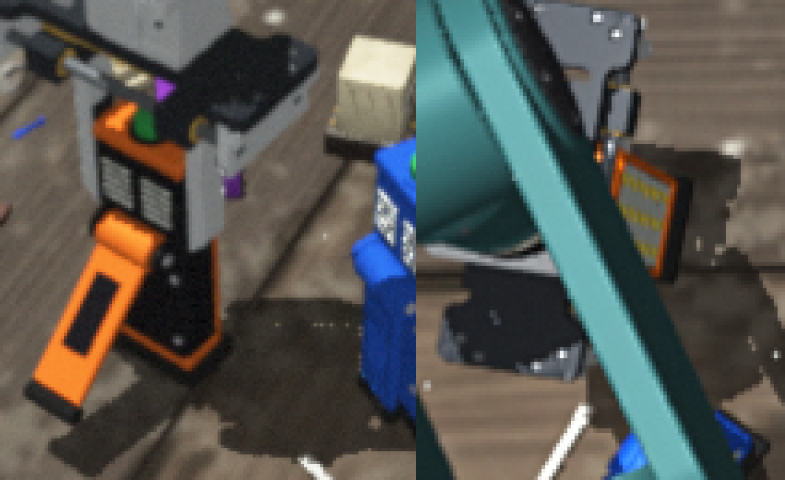

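Lifted about 5 mm with the leg still out. The foot's front edge is at top px (243,249)–(239,276). I use that edge to check the pivot, then work out the tilt.

```bash
python3 - <<'E'
from h import *
s=snapshot("top"); o=robot.get_obs()
yaw=o["ee_rot"][2]-np.pi; X=np.array([np.cos(yaw),np.sin(yaw)]); Y=np.array([-X[1],X[0]]); print("yaw",yaw, "face",np.arctan2(.0872-.32,.5115-.5522))
for z in(.005,.019):
    f=onz(s,(240.8,262.3),z); d=f[:2]-o["tool_pos"][:2]; print(z,f,"front edge rel tool X,Y",d@X,d@Y)
for ox in(0,-.006):   # lamp origin offset along X from tool
    p0=np.r_[.5522,.3199,.1314]; R0=toolR(90,ly=yaw)
    org=p0+np.r_[X*ox,0]; org[2]=.0048; heel=org+np.r_[X*-.015,0]
    for th in(8,16,24,25):
        Q=R.from_rotvec(-np.radians(th)*np.r_[Y,0]).as_matrix()
        print(ox,th,end=" "); cmd(heel+Q@(p0-heel),Q@R0,base=(p0,R0))
E
```

```text
yaw -1.7433607581655943 face -1.7438752727453106
0.005 [0.5460326  0.29833967 0.005     ] front edge rel tool X,Y 0.02237789099315757 -0.0025451934065664197
0.019 [0.54503785 0.29589415 0.019     ] front edge rel tool X,Y 0.024957892611310945 -0.003105257630966211
0 8 cmd [0.0178, 0.0, -0.0009] [0.0, -8.0, 0.0]
0 16 cmd [0.0355, -0.0, 0.0008] [-0.0, -16.0, 0.0]
0 24 cmd [0.0528, 0.0, 0.0048] [-0.0, -24.0, -0.0]
0 25 cmd [0.0549, 0.0, 0.0055] [-0.0, -25.0, 0.0]
-0.006 8 cmd [0.0178, 0.0, -0.0017] [0.0, -8.0, 0.0]
-0.006 16 cmd [0.0357, -0.0, -0.0009] [-0.0, -16.0, 0.0]
-0.006 24 cmd [0.0533, 0.0, 0.0024] [-0.0, -24.0, -0.0]
-0.006 25 cmd [0.0555, 0.0, 0.003] [-0.0, -25.0, 0.0]
```

servo_tool(commands=[0.009,0,-0.001,0,-4,0,0.05,0.0178,0,-0.001,0,-8,0,0.05,0.0267,0,-0.0003,0,-12,0,0.05,0.0355,0,0.0006,0,-16,0,0.05,0.044,0,0.0024,0,-20,0,0.05,0.0528,0,0.0045,0,-24,0,0.05,0.055,0,0.005,0,-25,0,0.05,0.055,0,0.005,0,-25,0,0.05,0.055,0,0.005,0,-25,0,0.05])

```text
time: 12.22
tool_pos: [0.5623, 0.3737, 0.1277]
ee_rot: [3.138, 0.431, 1.396]
wrist_force: [-0.1, 0.5, -9.0]
width: 0.0622
finger_force: 30.0
```

```bash
python3 - <<'E'
from h import *
pose(); snapshot("top"); snapshot("top");pose(); o=robot.get_obs(); Rm=R.from_euler('xyz',o["ee_rot"]).as_matrix()
print("tilt",90-np.degrees(np.arcsin(-Rm[2,2]))); print("down in tool", Rm.T@[0,0,-1])
X=Rm[:,2]*0; z=-Rm[:,2]; y=Rm[:,1]; x=np.cross(y,z)
# lamp origin: at start lamp origin = tool -z .1266 ; heel
print("heel z est",(o["tool_pos"]-.1266*z-.015*x)[2], "foot z est",(o["tool_pos"]-.1266*z+(-.022-.1*np.sin(.82))*x+(.112-.1*np.cos(.82))*z)[2])
E
```

```text
t 12.22 p [0.5623 0.3737 0.1277] rpy [3.138 0.431 1.396] q [ 0.65  0.65  0.86 -0.31  1.93  0.76] F [-0.1  0.5 -9. ] w 0.0622
t 12.32 p [0.5623 0.3735 0.1279] rpy [3.138 0.431 1.395] q [ 0.65  0.65  0.86 -0.31  1.93  0.76] F [-0.3  0.2 -8.9] w 0.0625
tilt 24.69807151335924
down in tool [ 0.41782301 -0.0033567   0.90852224]
heel z est 0.006570597896841143 foot z est 0.012870058605644746
```

servo_tool(commands=[0.0008,0,0.0018,0,0,0,0.05,0.0017,0,0.0036,0,0,0,0.05,0.0021,0,0.0046,0,0,0,0.05,0.0021,0,0.0046,0,0,0,0.05,0.0021,0,0.0046,0,0,0,0.05])

```text
time: 12.95
tool_pos: [0.5624, 0.3751, 0.1268]
ee_rot: [3.134, 0.428, 1.395]
wrist_force: [-1.5, 2.6, 6.3]
width: 0.0625
finger_force: 30.0
```

servo_tool(commands=[-0.0006,0,-0.0012,0,0,0,0.05,-0.0006,0,-0.0012,0,0,0,0.05])

```text
time: 13.2
tool_pos: [0.5625, 0.3748, 0.1269]
ee_rot: [3.135, 0.429, 1.395]
wrist_force: [-1.4, 3.3, 7.0]
width: 0.0622
finger_force: 30.0
```

```bash
python3 - <<'E'
from h import *
pose(); o=robot.get_obs(); print(o["wrist_torque"]); S=snapshot("scene"); pose()
im=S["img"][250:400,240:330]; im=cv2.resize(im,(480,600) if 0 else (360,600),interpolation=3)
T=snapshot("top"); 
cv2.imwrite("pics/s7.png",np.hstack([im,cv2.resize(T["img"][200:300,180:253],(438,600),interpolation=3)]))
Rm=R.from_euler('xyz',o["ee_rot"]).as_matrix(); z=-Rm[:,2]; y=Rm[:,1]; x=np.cross(y,z)
org=o["tool_pos"]-.1266*z
for n,v in dict(heel1=(-.015,.033,0),heel2=(-.015,-.033,0),bar1=(-.0951,.018,.0438),bar2=(-.0951,-.018,.0438),frontt=(.015,.03,.18)).items():
    P=org+np.c_[x,y,z]@v; q=proj(S,P); print(n,P.round(4),((q-[240,250]+.5)*4).round(0))
E
```

```text
t 13.2 p [0.5625 0.3748 0.1269] rpy [3.135 0.429 1.395] q [ 0.65  0.65  0.87 -0.31  1.93  0.76] F [-1.4  3.3  7. ] w 0.0622
[ 0.26905208  0.60732543 -0.30555935]
t 13.25 p [0.5625 0.3748 0.1268] rpy [3.135 0.429 1.395] q [ 0.65  0.65  0.87 -0.31  1.93  0.76] F [-1.6  3.   8.5] w 0.0619
heel1 [0.589  0.3306 0.0057] [ 82. 389.]
heel2 [0.524  0.3419 0.0053] [190. 452.]
bar1 [0.5899 0.4229 0.0121] [-23. 516.]
bar2 [0.5544 0.4291 0.0119] [ 38. 555.]
frontt [0.5932 0.3782 0.1818] [-10. 181.]
```

View pics/s7.png

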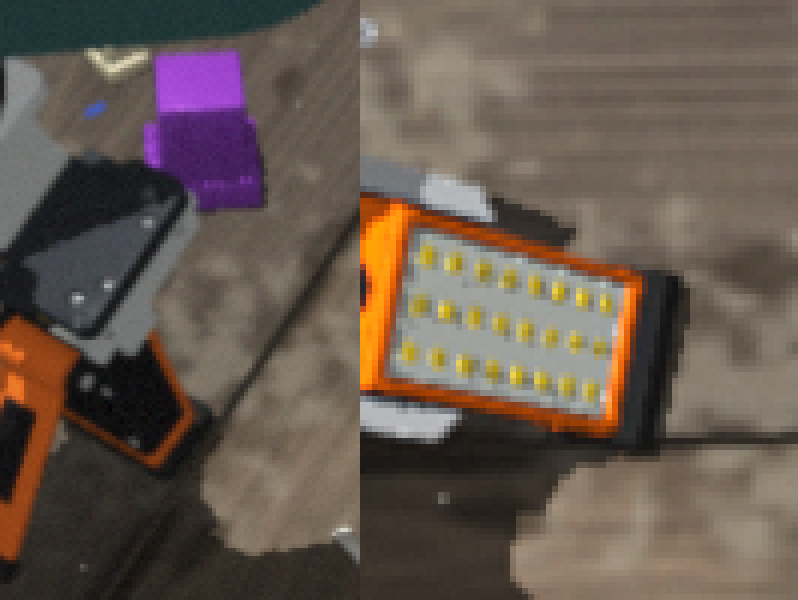

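The picture shows heel and leg bar both at the bench, with the lamp sitting about 8 mm further back in the jaws than assumed. The estimated gaps are about equal and near zero. I relax the press.

servo_tool(commands=[-0.0005,0,-0.001,0,0,0,0.05,-0.001,0,-0.002,0,0,0,0.05,-0.001,0,-0.002,0,0,0,0.05])

```text
time: 13.68
tool_pos: [0.5625, 0.3743, 0.127]
ee_rot: [3.136, 0.431, 1.396]
wrist_force: [-0.9, 2.2, 6.3]
width: 0.0622
finger_force: 30.0
```

servo_tool(commands=[-0.0005,0,-0.001,0,0,0,0.05,-0.001,0,-0.002,0,0,0,0.05,-0.001,0,-0.002,0,0,0,0.05])

```text
time: 14.05
tool_pos: [0.5624, 0.3738, 0.1273]
ee_rot: [3.138, 0.433, 1.396]
wrist_force: [-0.5, 2.1, -1.6]
width: 0.062
finger_force: 30.0
```

servo_tool(commands=[-0.0001,0,-0.0002,0,0,0,0.06,-0.0001,0,-0.0002,0,0,0,0.062,-0.0001,0,-0.0002,0,0,0,0.064,-0.0001,0,-0.0002,0,0,0,0.07,-0.0001,0,-0.0002,0,0,0,0.08,-0.0001,0,-0.0002,0,0,0,0.09,-0.0001,0,-0.0002,0,0,0,0.094])

```text
time: 14.92
tool_pos: [0.5621, 0.374, 0.1287]
ee_rot: [3.138, 0.432, 1.396]
wrist_force: [0.1, 0.2, -0.3]
width: 0.0933
finger_force: 0.0
```

```bash
python3 - <<'E'
from h import *
pose(); S=snapshot("scene"); T=snapshot("top"); o=robot.get_obs(); w=snapshot("wrist"); pose()
cv2.imwrite("pics/s8.png",np.hstack([cv2.resize(S["img"][250:400,230:340],(440,600),interpolation=3),cv2.resize(T["img"][200:300,180:240],(360,600),interpolation=3)]))
c,n=green(w,(0,0,640,480)); print(c,n)
# retreat check
Rm=R.from_euler('xyz',o["ee_rot"]).as_matrix(); print("up in tool",Rm.T@[0,0,1])
E
```

```text
t 14.93 p [0.5621 0.374  0.1287] rpy [3.138 0.432 1.396] q [ 0.65  0.65  0.86 -0.31  1.93  0.76] F [ 0.1  0.2 -0.3] w 0.0933
t 15.07 p [0.5621 0.374  0.1285] rpy [3.138 0.432 1.396] q [ 0.65  0.65  0.86 -0.31  1.93  0.76] F [ 0.2 -0.3  0. ] w 0.0942
[326.59908804 295.16801122] 2851
up in tool [-0.41850372  0.00343311 -0.90820859]
```

View pics/s8.png

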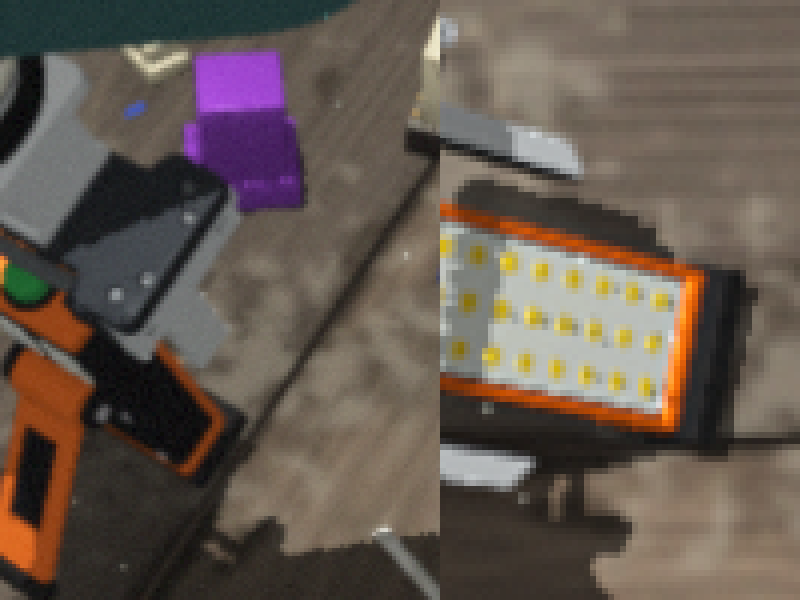

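The lamp stands leaning by itself on heel and leg. I retreat along the lamp axis.

servo_tool(commands=[0,0,-0.02,0,0,0,0.094,0,0,-0.05,0,0,0,0.094,0,0,-0.09,0,0,0,0.094,0,0,-0.13,0,0,0,0.04,0,0,-0.15,0,0,0,0.0,0,0,-0.15,0,0,0,0.0,0,0,-0.15,0,0,0,0.0])

```text
time: 15.95
tool_pos: [0.5724, 0.4357, 0.2634]
ee_rot: [3.139, 0.433, 1.397]
wrist_force: [-1.1, -0.6, 0.7]
width: 0.0578
finger_force: 0.0
```

```bash
python3 - <<'E'
from h import *
T=snapshot("top"); S=snapshot("scene"); pose(); o=robot.get_obs(); w=snapshot("wrist"); Tw=wristT(w,o)
obs=[]
for n,s,t,r in(("scene",S,None,(200,255,75,70)),("top",T,None,(165,230,60,50)),("wrist",w,Tw,(200,150,250,330))):
    try:
        c,k=green(s,r); a,v=ray(s,c,t); v/=np.linalg.norm(v); obs.append((a,v)); print(n,c,k)
    except Exception as e: print(n,"hidden")
A=sum(np.eye(3)-np.outer(v,v) for a,v in obs); b=sum((np.eye(3)-np.outer(v,v))@a for a,v in obs); p=np.linalg.solve(A,b)
print("switch",p,[np.linalg.norm((np.eye(3)-np.outer(v,v))@(p-a)) for a,v in obs])
# nominal
th=np.radians(25); print("nominal z",np.array([.015*np.sin(th)+.187*np.cos(th)]))
for nm,(a,v) in zip("stw",obs): print(nm,a+v*(.176-a[2])/v[2])
cv2.imwrite("pics/w9.png",w["img"]); cv2.imwrite("pics/s9.png",S["img"]); cv2.imwrite("pics/t9.png",T["img"])
E
```

```text
t 16.05 p [0.5723 0.4354 0.2631] rpy [3.14  0.434 1.397] q [ 0.7   0.83  0.32 -0.37  2.3   0.67] F [0.9 0.6 0.2] w 0.0495
scene [236.12396694 318.76033058] 121
top [165.81818182 245.18181818] 22
wrist [324.94117647 213.79144385] 187
switch [0.57094815 0.41738322 0.16664185] [np.float64(0.002948104372854101), np.float64(0.001357682629217), np.float64(0.0034310963283043956)]
nominal z [0.17581883]
s [0.56813088 0.42174012 0.176     ]
t [0.569696   0.41287788 0.176     ]
w [0.57085279 0.42734798 0.176     ]
```

```bash
python3 - <<'E'
from h import *
T=snapshot("top"); S=snapshot("scene"); pose(); o=robot.get_obs()
obs=[]
for n,s,r in(("scene",S,(200,255,75,70)),("top",T,(140,220,90,60))):
    c,k=green(s,r); a,v=ray(s,c); obs.append((a,v/np.linalg.norm(v))); print(n,c,k,(a+v*(.175-a[2])/v[2]))
A=sum(np.eye(3)-np.outer(v,v) for a,v in obs); b=sum((np.eye(3)-np.outer(v,v))@a for a,v in obs); p=np.linalg.solve(A,b)
print("switch",p,[np.linalg.norm((np.eye(3)-np.outer(v,v))@(p-a)) for a,v in obs])
for n in("lamp","leg"):
  for s in(S,T):
    print(n,[(round(d["conf"],2),d["box"]) for d in spotter.trace(n,s)[:2]])
cv2.imwrite("pics/v10.png",np.hstack([cv2.resize(S["img"][250:400,180:290],(440,600),interpolation=3),cv2.resize(T["img"][205:305,145:205],(360,600),interpolation=3)]))
E
```

```text
t 16.2 p [0.5723 0.4355 0.264 ] rpy [3.139 0.433 1.396] q [ 0.7   0.83  0.32 -0.37  2.3   0.67] F [-0.8  0.  -0.8] w 0.0373
scene [236.46956522 318.75652174] 115 [0.56823462 0.42069311 0.175     ]
top [162.08888889 245.33333333] 90 [0.56966561 0.42044838 0.175     ]
switch [0.56918468 0.42036546 0.17443162] [np.float64(0.0005915810254368188), np.float64(0.0005915810254364475)]
lamp [(0.89, [340.5, 283.0, 41.5, 95.1]), (0.76, [221.1, 306.3, 71.1, 92.2])]
lamp [(0.87, [157.3, 230.5, 72.2, 43.8]), (0.78, [220.9, 308.1, 45.6, 38.3])]
leg [(0.95, [225.2, 340.4, 28.6, 61.4]), (0.69, [335.8, 313.3, 22.4, 57.7])]
leg [(0.38, [154.9, 230.3, 78.1, 46.2])]
```

View pics/v10.png

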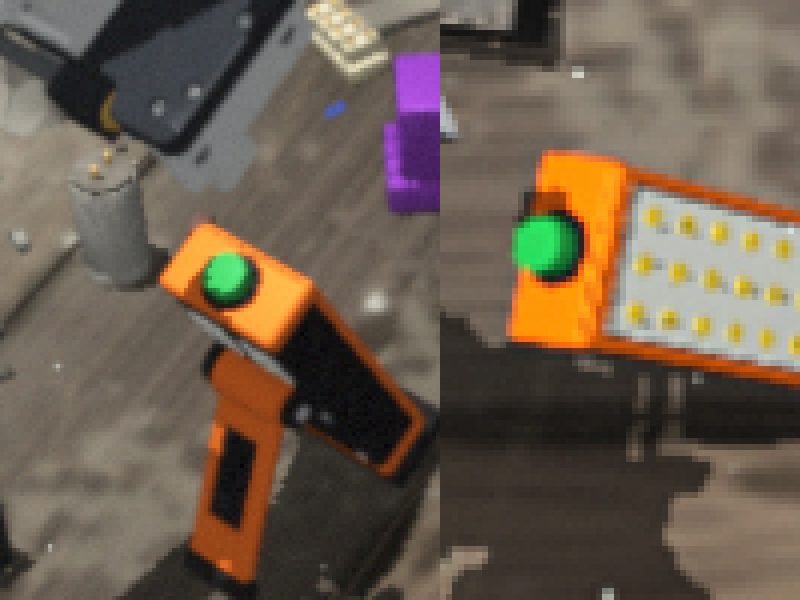

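The lamp leans freely. The switch is at scene px (236,319) and top px (162,245), triangulated at z ≈ 0.175, which matches a 25° lean. I check the heel and work out the press.

```bash
python3 - <<'E'
from h import *
S=snapshot("scene");T=snapshot("top"); pose(); o=robot.get_obs()
X=np.array([np.cos(-1.743),np.sin(-1.743),0]); Y=np.array([-X[1],X[0],0])
h=onz(S,(278.8,369.5),0); h=h+.033*Y; sw=np.array([.5692,.4206,.1775]); print("heel",h,"sw-heel along X",(sw-h)@X,(sw-h)@Y)
Rm=R.from_euler('xyz',o["ee_rot"]).as_matrix(); print("tool axis",Rm[:,2],"tool x",Rm[:,0])
ax=np.sin(np.radians(25))*-X+np.array([0,0,np.cos(np.radians(25))])
Rt=toolR(65,ly=-1.743)
for k in(.046,.016): cmd(sw+k*ax,Rt)
d=Rm.T@(sw-o["tool_pos"]); print("sw in tool",d)
for s,n in((S,"scene"),(T,"top")): print(n,"TCP proj",proj(s,o["tool_pos"]),"tips",proj(s,o["tool_pos"]+.011*Rm[:,2]))
w=snapshot("wrist"); Tw=wristT(w,o); print("wrist pred sw",proj(w,sw,Tw), green(w,(150,100,340,380)))
E
```

```text
t 16.5 p [0.5724 0.4359 0.2648] rpy [3.138 0.432 1.396] q [ 0.7   0.83  0.31 -0.37  2.3   0.67] F [ 0.2 -0.3  0.1] w 0.0134
heel [ 5.64762049e-01  3.53994566e-01 -1.11022302e-16] sw-heel along X -0.06638076982085246 -0.007040785083299364
tool axis [-0.06895832 -0.41274811 -0.90823111] tool x [ 0.15781414  0.89442183 -0.41845464]
cmd [0.0226, -0.0007, 0.0399] [0.2, -0.3, -0.1]
cmd [0.0224, -0.0008, 0.0699] [0.2, -0.3, -0.1]
sw in tool [ 0.02234127 -0.00085755  0.08587391]
scene TCP proj [223.40476602 282.23095456] tips [226.13741822 285.48903198]
top TCP proj [136.15898185 238.68648493] tips [140.8782619  239.71205663]
wrist pred sw [324.04594268 222.16356513] (array([324.12106538, 216.78692494]), np.int32(413))
```

Heel to switch is 66.4 mm back, exactly nominal for 25°. I move over the switch with closed fingers.

servo_tool(commands=[0.012,-0.001,0.01,0,0,0,0,0.0235,-0.001,0.03,0.2,-0.3,0,0,0.0235,-0.001,0.05,0.2,-0.3,0,0,0.0235,-0.001,0.06,0.2,-0.3,0,0,0.0235,-0.001,0.06,0.2,-0.3,0,0,0.0235,-0.001,0.06,0.2,-0.3,0,0])

```text
time: 17.3
tool_pos: [0.571, 0.4327, 0.2004]
ee_rot: [3.141, 0.437, 1.396]
wrist_force: [-0.6, 0.1, -0.4]
width: 0.0006
finger_force: 0.0
```

```bash
python3 - <<'E'
from h import *
snapshot("top"); S=snapshot("scene");T=snapshot("top"); pose(); o=robot.get_obs()
Rm=R.from_euler('xyz',o["ee_rot"]).as_matrix(); sw=np.array([.5692,.4206,.1775]); print("sw in tool",Rm.T@(sw-o["tool_pos"]))
w=snapshot("wrist"); Tw=wristT(w,o); print("wrist pred sw",proj(w,sw,Tw), green(w,(100,50,440,430)))
for s,r in((S,(200,255,75,70)),(T,(140,220,90,60))):
    try: print(green(s,r))
    except Exception: print("hidden")
E
```

```text
t 17.45 p [0.5712 0.4328 0.201 ] rpy [3.14  0.436 1.396] q [ 0.7   0.78  0.51 -0.33  2.16  0.73] F [ 0.3  0.4 -0.3] w 0.0008
sw in tool [-0.00130787  0.00010045  0.0265708 ]
wrist pred sw [325.19706906 278.63232716] (array([327.4005848 , 266.31871345]), np.int32(342))
hidden
(array([162.51190476, 245.35714286]), np.int32(84))
```

servo_tool(commands=[0,0,0.006,0,0,0,0,0,0,0.011,0,0,0,0,0,0,0.014,0,0,0,0,0,0,0.015,0,0,0,0,0,0,0.015,0,0,0,0])

```text
time: 18.12
tool_pos: [0.57, 0.4263, 0.1873]
ee_rot: [3.141, 0.436, 1.396]
wrist_force: [0.1, 0.8, 1.5]
width: 0.0003
finger_force: 0.8
```

servo_tool(commands=[0,0,0.001,0,0,0,0,0,0,0.002,0,0,0,0,0,0,0.003,0,0,0,0,0,0,0.003,0,0,0,0])

```text
time: 18.62
tool_pos: [0.5697, 0.425, 0.1843]
ee_rot: [3.141, 0.437, 1.396]
wrist_force: [-0.1, 1.5, 3.3]
width: 0.0003
finger_force: 1.6
```

servo_tool(commands=[0,0,0.001,0,0,0,0,0,0,0.002,0,0,0,0,0,0,0.002,0,0,0,0,0,0,0.002,0,0,0,0])

```text
time: 19.12
tool_pos: [0.5697, 0.4245, 0.1838]
ee_rot: [3.139, 0.435, 1.396]
wrist_force: [1.2, 3.3, 6.3]
width: 0.0004
finger_force: 3.2
```

The force rose to about 7 N with the tool stopped, so the switch is fully in. I back off along the axis.

servo_tool(commands=[0,0,-0.004,0,0,0,0,0,0,-0.01,0,0,0,0,0,0,-0.02,0,0,0,0,0,0,-0.05,0,0,0,0,0,0,-0.09,0,0,0,0,0,0,-0.1,0,0,0,0,0,0,-0.1,0,0,0,0,0,0,-0.1,0,0,0,0])

```text
time: 20.12
tool_pos: [0.5653, 0.4533, 0.2638]
ee_rot: [3.132, 0.429, 1.396]
wrist_force: [-0.3, 1.0, 0.1]
width: 0.0004
finger_force: 0.0
```

```bash
python3 - <<'E'
from h import *
S=snapshot("scene");T=snapshot("top"); pose(); obs=[]
for s,r in((S,(200,255,75,70)),(T,(140,220,90,60))):
    c,k=green(s,r); a,v=ray(s,c); obs.append((a,v/np.linalg.norm(v))); print(c,k)
A=sum(np.eye(3)-np.outer(v,v) for a,v in obs); b=sum((np.eye(3)-np.outer(v,v))@a for a,v in obs); print("switch",np.linalg.solve(A,b))
rr=spotter.trace("relay",T); print([(d["box"]) for d in rr[:3]]); print([d["box"] for d in spotter.trace("leg",S)[:2]])
E
```

```text
t 20.23 p [0.5652 0.4533 0.2636] rpy [3.133 0.429 1.396] q [ 0.72  0.85  0.28 -0.37  2.32  0.68] F [ 0.1  0.8 -0. ] w 0.0005
[236.3362069  318.82758621] 116
[161.96808511 245.24468085] 94
switch [0.569334   0.4205924  0.17441731]
[[284.8, 291.3, 32.9, 41.3], [324.5, 261.9, 23.3, 30.0], [168.3, 310.7, 46.7, 73.3]]
[[224.1, 342.0, 28.4, 63.1], [336.6, 313.4, 22.1, 59.5]]
```

```bash
python3 -c "
from h import *
print(close_job())"
```

```text
the job is handed in; nothing more can be done
None
```

I handed the job in, but no verdict came back: by camera and wrist-force readings the orange leg was swung out, the lamp leans about 25° on heel and leg facing the cream relay, and the switch was pressed in and let out again with the robot clear.

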